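Draw the bucket inspection box's lid tight with its cam lock

TASK

A rotor bucket is standing in the aluminium inspection box, ready for its dark crack check. Gently swing the box's hinged lid shut, so that the brass draw bolt on the lid goes into the open mouth of the cam disc on top of the box, then turn the disc clockwise by its black wing, about half a turn, until the hook has drawn the bolt up firm. The seal is worn, so go by feel: past the springy part of the seal until it clearly turns firm, and no further, then let go; leave the other things on the bench where they are.

Things in the scene. Friction and masses are not known exactly. Their poses are not given: they have to be found in the camera images.
- inspection_box: scuffed aluminium box fixed to the bench, 200 (its x) by 250 (its y) by 150 mm high; origin under its centre on the bench, x to its back, z up. Its front (-x side) is the open mouth, closed by the hinged lid; the cam lock sits on the front half of its flat top (z 150), with an amber window behind it
- lid_angle (a joint): angle of the lid on its upright hinge (rad): 0 is shut (-0.01 to 0.02 when drawn tight), grows as the free edge swings out to the robot. 6 mm plate, about 0.6 kg, 248 mm wide, z 7 to 147. It stays where it is left (hinge friction 0.12 N m, damping 0.5 N m s). Push it with less than 15 N; over 30 N on the lid, tab or bolt counts as forced
- lid: origin on the hinge line on the bench, at x -104, y +125 in the box's frame (left side seen from the robot); its inner face is its local x = 0, its y points from free edge to hinge. A springy rubber seal round the mouth is touched at a lid angle of 0.011 to 0.037 and pushes back about 0.6 N per mm at the free edge; no need to squeeze it by hand: the disc's hook catches the bolt with the lid anywhere below 0.05
- lid_tab (a point): centre of the upper part of the lid's dark steel finger tab: 10 mm thick (this point's x, which points into the box), 36 mm wide along the lid, z 143 to 195, this point at z 175, 225 mm from the hinge line, on the lid's top edge by its free edge. Push its outer face to close, or pinch it from above with the fingertips above the box top (z 150)
- wing_grip (a point): centre of the cam disc's black wing, on the disc's upright axis (x -55, y -15 in the box's frame): a bar 52 mm long (this point's x axis), 12 mm thick, z 178 to 214, this point at z 196. A white line on top marks its -x half, which points at the lid when the disc is open. The bolt's shank passes below the wing at z 165 to 172: keep the fingertips above z 174
- disc_turn (a joint): turn of the steel cam disc (rad), clockwise seen from above. Near 0 the mouth of its spiral hook is open to the lid (starts -0.25 to 0.15); range -0.4 to 3.75. It stays where it is left (friction 0.04 N m) and holds its pull when let go. The hook passes round the bolt's head from about 0.3 on and draws it in 4 mm per rad
- cam_disc: steel disc, origin on its axis on the box top. It turns easily, the springy seal then adds a little torque (up to 0.15 N m), and somewhere from 2.5 to 3.5 rad, never twice the same, it turns firm: about 0.1 N m more per 0.02 rad, some 0.013 N m for each newton of the bolt's pull. Good is 0.3 to 0.55 N m, over 0.75 is too much. Read it while turning on: friction holds the disc, so a hand that eases back feels none
- bolt_head (a point): downturned head of the brass draw bolt, a 7 mm round pin, z 156 to 168 (this point z 162), at the end of a 6 mm shank that stands 31 mm inwards from a lug on the lid, 140 mm from the hinge line. The head goes into the disc's mouth and the hook catches it; the hook's pull on it must end between 15 and 50 N and never pass 62 N
- bucket_in_center (a point): centre of the stainless bucket (82 mm across, 105 mm high) standing inside the box; leave it
- bucket_a_center (a point): centre of a dented stainless bucket (82 mm across, 105 mm high) on the bench; leave it
- bucket_b_center (a point): centre of another such bucket on the bench; leave it
- hex_key_mid (a point): red-handled T hex key lying on the bench (handle 75 by 22 by 16 mm, blade 75 mm); leave it
- rotor_knob_mid (a point): black bakelite rotor knob, 58 mm across, 45 mm high; leave it
- magnifier_mid (a point): green glass magnifier puck in a black ring, 60 mm across, 23 mm high; leave it
- grease_jar_mid (a point): white grease jar with a yellow cap, 52 mm across, 50 mm high; leave it

How it is judged:
By the outcome, as a careful person would: the job done as asked, in the order asked, and still so for the second after the job is handed in, with the robot touching nothing.
It also fails if it takes over 72 s, if anything falls off the work surface, if the arm or the gripper's body presses on something with over 40 N, if the wrist force passes 120 N, or if a joint passes its speed limit or range.

ROBOT

A 6-joint arm with a two-finger parallel gripper is mounted at the origin on the work surface. World frame = base frame: x ahead of the robot, y to its left, z up, the work surface at z = 0. Lengths are in m, angles in rad, forces in N, time in s.
With the tool pointing down it reaches from about 0.375 to 0.9 m from the base axis. Payload 3.1 kg.
Tool frame: the origin (TCP) lies midway between the tips of the shut fingers; the grasp point (between the pads) lies grip_point_offset behind it (grip_point_offset is the distance from the TCP to the grasp point, in m); y points along the fingers, z is the direction in which the jaws open and shut, and the axes are right-handed (so a half turn about y gives the same grasp; the last joint's range is limited). The gripper opens to 87 mm and grips with 3 to 60 N. Pads are 19 mm wide; open, the fingers measure 117 mm over their backs; the gripper's body (75 mm by 190 mm) begins 51 mm behind the grasp point.
Start: joints at [1.071, 0.527, 1.433, -0, 1.181, -0.178], TCP at [0.197, 0.593, 0.223] pointing down, gripper open.
Joint ranges: [-3.08, 3.08], [-0.75, 2.2], [0.22, 2.44], [-1.43, 4.57], [0, 2.65], [-2.85, 2.85]. Speed limits (rad/s): [2.79, 2.79, 3.14, 3.14, 3.14, 3.14].

INTERFACE

Orientations are given as a unit quaternion [x, y, z, w].
In Python, from rig import * gives the robot as it stands.
- The arm moves only by the tool jog_arm, never from a script. Its argument "increments" is a list that holds one entry, the list of rows, each a list of 7 numbers: the turn, a rotation vector about the world's x, y, z in degrees, then the shift along the world's x, y, z in m, then the closure, from -1 (fully open) to 1 (shut), so that 0 is half open. In form: [[[rx, ry, rz, x, y, z, jaw], ...]]. A call has 1 to 8 rows; each row is the pose to reach, as a shift and turn from the pose measured when the call began; what a row does not reach only later rows make up. A row lasts 1/10 s, in which the tool goes at most 50 mm and 8.59 degrees, less where a joint would pass 70% of its speed; a pose out of reach is approached as far as the arm can. A call with a gripper value outside its range is refused whole. The fingers move at their own pace and stop on an object; "squeeze" is the grip in N (left out, the last holds). Time passes only in rows, so rows that repeat a pose let the fingers close. It gives the time, the measured TCP pose, the force and the opening at its end, in the units of the state.
- get_obs(): the state, without advancing time (a new reading comes with each control period).
- camera(name): name is "side" or "top"; returns the picture (384x512x3 uint8, red, green, blue); there is no depth.
- camera_info(name): a dict with "K" (3x3 intrinsics, pixels), "R" (3x3) and "t" (3): a world point X has camera coordinates R X + t. Camera axes: x right, y down, z forward; pixel columns grow to the right and rows downward; lengths in m; the calibration is good to about 2 mm. A picture is of the moment at which its call begins. camera_info takes no time and is no camera call.
- hand_in(): hands the job in, once; it reports no verdict.
The state is a dict: "time": time; "q": joint angles; "joint_velocities": joint speeds; "joint_torque": joint torques, N m; "position": TCP position; "tool_rot": TCP orientation; "ft_force": force on the tool from outside, world axes, zero at the start; "moment": the same for the moment, N m; "grip_width": finger opening in m.
Only numpy, scipy, OpenCV 4.12 (cv2) and the standard library are available. Lean on these libraries where they do the work, as an engineer would, in place of code of your own. Each camera call takes 0.05 s, during which the arm holds its last target.

## Working session

There is one attempt and no reset: what is moved stays moved. The work goes in short steps, Python scripts to look and compute and a tool call to move; the robot and the scene stay as the last step left them, time stands still between calls to the robot, and variables do not carry over. Pictures are saved under pics/ and viewed, and the job is handed in when it is done.

Besides the shell and the picture viewer there is one more tool, called after "Call:" as a command line: name --argument value ..., lists and objects as JSON in quotes. jog_arm: Moves the arm, as the interface text tells. Its arguments: {"type":"object","properties":{"increments":{"type":"array","items":{"type":"array","items":{"type":"array","items":{"type":"number"}}}},"squeeze":{"type":"number"}},"required":["increments"]}

```bash
mkdir -p pics; ls; python3 - <<'E'
from rig import *
import cv2
o=get_obs();print(o)
for n in("side","top"):
    cv2.imwrite(f"pics/{n}0.png",camera(n)[:,:,::-1]); print(n,camera_info(n))
E
```

```text
pics
{'time': 0.0, 'q': array([ 1.07150279e+00,  5.28472378e-01,  1.43392169e+00, -1.53761518e-05,
        1.18139871e+00, -1.78466003e-01]), 'joint_velocities': array([ 0.00015609,  0.00226546,  0.00100572, -0.00102359,  0.00309186,
        0.00043097]), 'joint_torque': array([-2.14448919e-03, -4.40050507e+01, -1.76587039e+01,  6.31278008e-02,
        5.84459945e-02, -1.73718490e-04]), 'position': array([0.19668793, 0.59245803, 0.22156166]), 'tool_rot': array([ 0.69876363, -0.11319555,  0.11268786, -0.69729305]), 'ft_force': array([ 1.2826383 , -0.12986598,  0.49612215]), 'moment': array([ 0.01072971,  0.03549299, -0.00373503]), 'grip_width': 0.08672141070232033}
side {'K': array([[372.30684718,   0.        , 256.09053366],
       [  0.        , 372.30684718, 190.70906603],
       [  0.        ,   0.        ,   1.        ]]), 'R': array([[ 0.86650004, -0.49867875, -0.02229765],
       [-0.25795245, -0.40907925, -0.87527979],
       [ 0.42736192,  0.7641817 , -0.48310259]]), 't': array([-0.47816468,  0.27844052,  1.04351936])}
top {'K': array([[408.42165396,   0.        , 253.49179098],
       [  0.        , 408.42165396, 183.92764584],
       [  0.        ,   0.        ,   1.        ]]), 'R': array([[ 0.01606091, -0.99986976, -0.00158512],
       [-0.98466309, -0.01554116, -0.17377306],
       [ 0.17372579,  0.00435177, -0.98478445]]), 't': array([-0.00455236,  0.58844238,  1.21045119])}
```

View pics/side0.png

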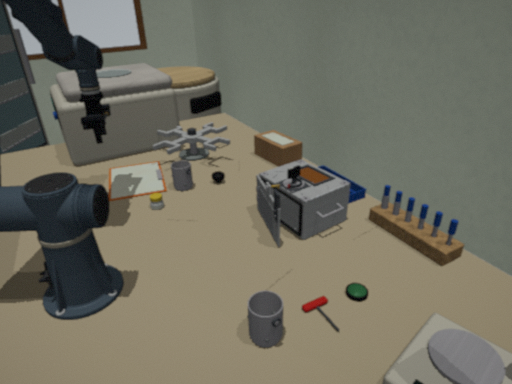

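View pics/top0.png

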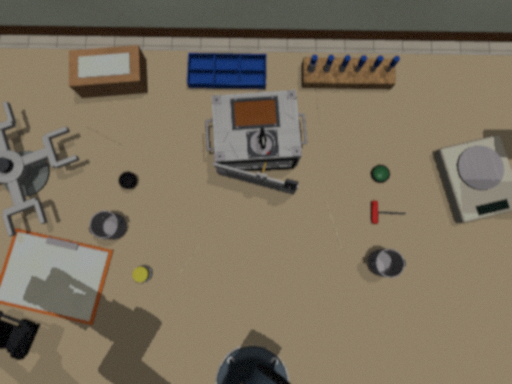

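```bash
python3 - <<'E'
import cv2
a=cv2.imread("pics/top0.png")
cv2.imwrite("pics/topc.png",cv2.resize(a[60:260,170:370],None,fx=3,fy=3,interpolation=cv2.INTER_CUBIC))
a=cv2.imread("pics/side0.png")
cv2.imwrite("pics/sidec.png",cv2.resize(a[100:300,150:410],None,fx=3,fy=3,interpolation=cv2.INTER_CUBIC))
E
```

```text
(no output)
```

View pics/topc.png

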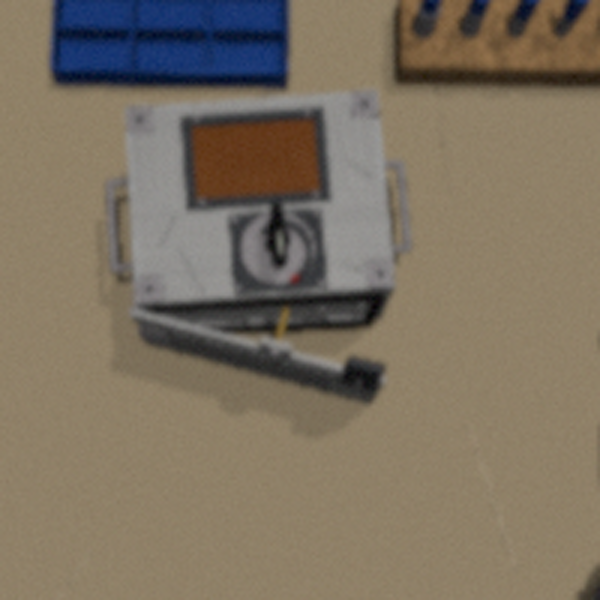

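View pics/sidec.png

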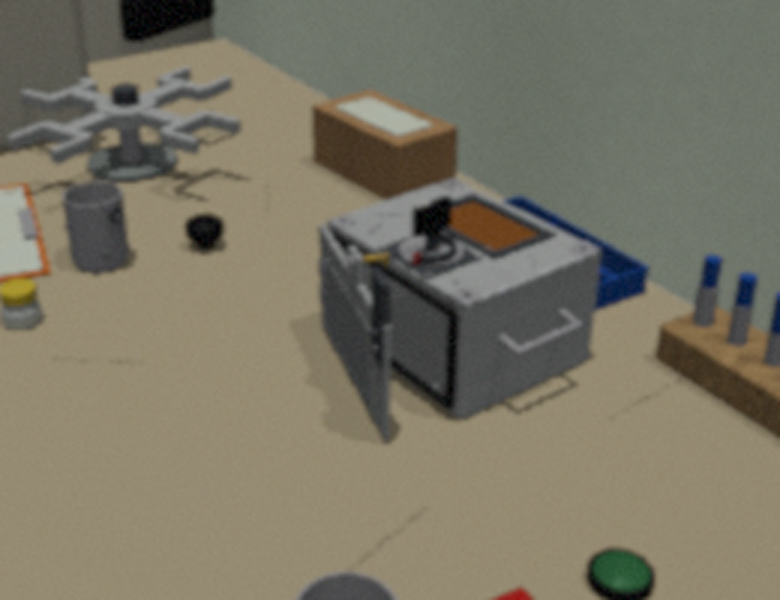

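```bash
cat > h.py <<'E'
import numpy as np
from rig import *
def proj(n,P):
    c=camera_info(n);P=np.atleast_2d(P);x=(P@np.array(c['R']).T+c['t'])@np.array(c['K']).T
    return x[:,:2]/x[:,2:]
def ray(n,uv,z):
    c=camera_info(n);R=np.array(c['R']);o=-R.T@c['t'];d=R.T@np.linalg.inv(c['K'])@[uv[0],uv[1],1]
    return o+d*(z-o[2])/d[2]
def crop(n,uv,x0,y0,s=3): return ((np.array(uv,float)+.5)/s-.5+[x0,y0])
def B2W(p,b):
    p=np.atleast_2d(np.array(p,float));c,s=np.cos(b[2]),np.sin(b[2])
    return np.c_[b[0]+c*p[:,0]-s*p[:,1],b[1]+s*p[:,0]+c*p[:,1],p[:,2]]
def lid2box(p,th):
    # lid local x into box, y from free edge to hinge; free edge swings to -x with th
    p=np.atleast_2d(np.array(p,float));c,s=np.cos(th),np.sin(th)
    return np.c_[-.104+c*p[:,0]+s*p[:,1],.125-s*p[:,0]+c*p[:,1],p[:,2]]
E
python3 - <<'E'
from h import *
from scipy.optimize import least_squares
C=[[.1,.125,.15],[.1,-.125,.15],[-.1,-.125,.15],[-.1,.125,.15]]
t=np.array([crop('top',u,170,60) for u in[(127,104),(381,92),(394,290),(133,306)]])
s=np.array([crop('side',u,150,100) for u in[(455,183),(598,250),(465,303),(322,228)]])
for nm,m in(("top",(1,0)),("side",(0,1)),("both",(1,1))):
    f=lambda b:np.r_[m[0]*(proj('top',B2W(C,b))-t).ravel(),m[1]*(proj('side',B2W(C,b))-s).ravel()]
    r=least_squares(f,[.65,0,0]);print(nm,r.x,np.round(r.fun,1))
b=r.x
r=least_squares(lambda b:(proj('top',B2W(C,b))-t).ravel(),[.65,0,0]);bt=r.x
np.save('b.npy',b)
# lid: tab top center
tabpx=crop('top',(364,368),170,60); 
for bb in (bt,b):
  P=ray('top',tabpx,.195);d=P[:2]-B2W(lid2box([0,0,0],0),bb)[0,:2]
  c,s_=np.cos(bb[2]),np.sin(bb[2]);dl=[c*d[0]+s_*d[1],-s_*d[0]+c*d[1]]
  print('tab',P,dl,np.hypot(*dl),'ang',np.arctan2(-dl[0],-dl[1]))
  w=ray('top',crop('top',(278,235),170,60),.214)
  print('wing',w,B2W([-.055,-.015,.196],bb))
  for a in(.2,.25,.3,.35): print(a,(proj('top',B2W(lid2box([[0,-.248,.147],[-.006,-.248,.147],[-.003,-.225,.195],[.031,-.14,.168]],a),bb))-[170,60]+.5)*3)
print('wingtop', ray('top',crop('top',(276,205),170,60),.214),ray('top',crop('top',(281,262),170,60),.214))
E
```

```text
top [7.45221336e-01 8.94287488e-05 6.75031230e-02] [-0.   0.6 -0.4  0.4  0.1  0.   0.3 -0.9  0.  -0.   0.   0.   0.   0.
  0.  -0. ]
side [ 0.73732676 -0.00270322  0.09369824] [-0.   0.  -0.   0.   0.   0.   0.   0.  -1.3 -1.2  0.6  0.7  0.   1.6
  0.5 -1.9]
both [7.43057294e-01 4.36694133e-04 7.52989298e-02] [-0.4  1.6 -0.8  0.8  0.2  0.4  0.5  0.1  0.2 -1.8  1.2  0.3 -0.1  0.6
  1.7 -3. ]
tab [ 0.56917355 -0.09830283  0.195     ] [np.float64(-0.0782835821420859), np.float64(-0.21129341748400166)] 0.22532915369535592 ang 0.35481702222279216
wing [ 0.68793574 -0.0180723   0.214     ] [[ 0.69135837 -0.01858626  0.196     ]]
0.2 [[391.19700587 345.86325453]
 [390.38839987 351.96747445]
 [371.64474871 335.14110536]
 [284.40220472 293.08967498]]
0.25 [[389.20227249 358.43801894]
 [388.07892251 364.51099489]
 [369.56353852 346.98173634]
 [284.77411481 300.48018553]]
0.3 [[386.55868968 370.93211508]
 [385.12177339 376.95809711]
 [366.87060949 358.73580187]
 [284.76654794 307.8939533 ]]
0.35 [[383.26954602 383.3129949 ]
 [381.52108983 389.27618964]
 [363.56976766 370.37265702]
 [284.37829445 315.31247547]]
tab [ 0.56917355 -0.09830283  0.195     ] [np.float64(-0.0768189769408227), np.float64(-0.21037883957115044)] 0.22396520122005228 ang 0.3501036229869923
wing [ 0.68793574 -0.0180723   0.214     ] [[ 0.68934156 -0.01865833  0.196     ]]
0.2 [[392.01801533 347.06893145]
 [391.2586875  353.1822157 ]
 [372.49711125 336.58889802]
 [284.83516366 295.1224095 ]]
0.25 [[390.12479411 359.66490501]
 [389.05046528 365.74937656]
 [370.51156217 348.45160896]
 [285.26683614 302.51449776]]
0.3 [[387.5820586  372.18522366]
 [386.19377373 378.22512866]
 [367.91354454 360.2324655 ]
 [285.31913102 309.93274337]]
0.35 [[384.39282227 384.5973243 ]
 [382.69247344 390.57685836]
 [364.70660493 371.90080002]
 [284.99068855 317.35865107]]
wingtop [ 0.71641913 -0.015887    0.214     ] [ 0.66253172 -0.0211142   0.214     ]
```

```bash
python3 - <<'E'
import cv2
a=cv2.imread("pics/top0.png")
cv2.imwrite("pics/topd.png",cv2.resize(a[120:200,220:310],None,fx=8,fy=7.5,interpolation=cv2.INTER_CUBIC))
a=cv2.imread("pics/side0.png")
cv2.imwrite("pics/sided.png",cv2.resize(a[155:255,245:355],None,fx=6,fy=6,interpolation=cv2.INTER_CUBIC))
E
```

```text
(no output)
```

View pics/topd.png

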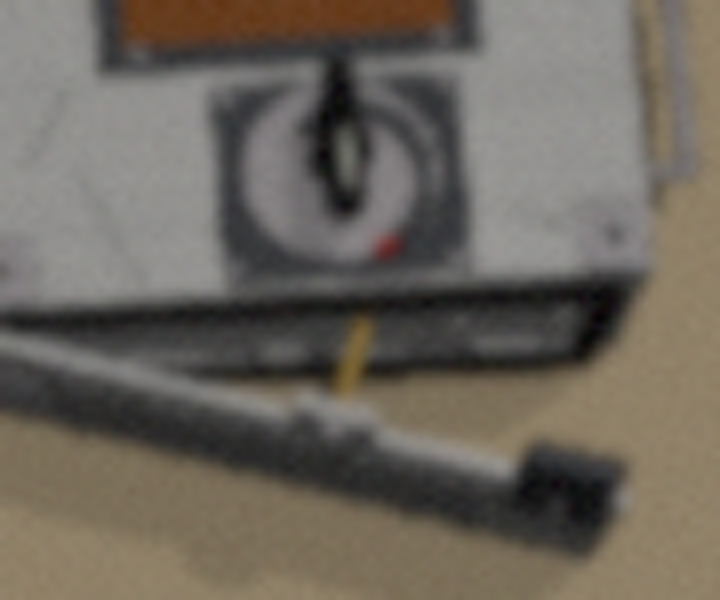

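View pics/sided.png

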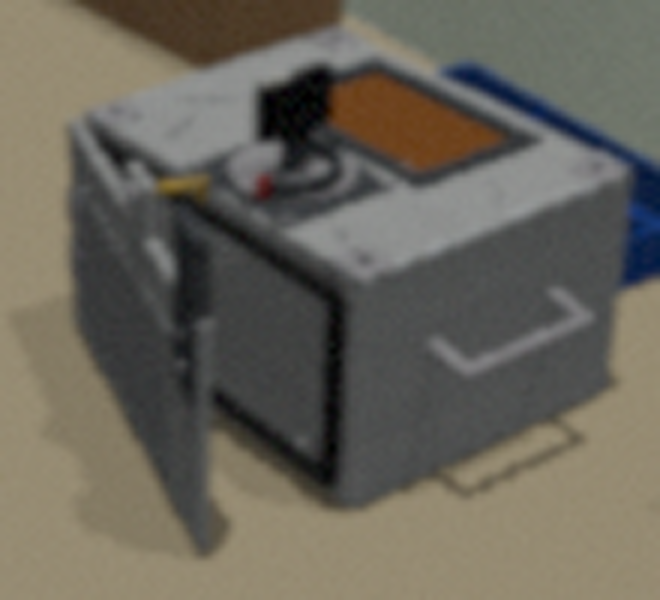

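```bash
python3 - <<'E'
from h import *
from scipy.spatial.transform import Rotation as R
import rig
print([n for n in dir(rig) if not n.startswith('_')])
o=get_obs();M=R.from_quat(o['tool_rot']).as_matrix();print(M.round(3)); print('z yaw',np.degrees(np.arctan2(M[1,2],M[0,2])), 'q1',np.degrees(o['q'][0]),np.degrees(o['q'][5]))
bt=[.7452,.0001,.0675]
print((proj('top',B2W([[-.055,-.015,.214],[-.081,-.015,.214],[-.029,-.015,.214]],bt))-[220,120]+.5)*[8,7.5])
try: print(grip_point_offset)
except Exception as e: print(e)
E
```

```text
['Unreachable', 'camera', 'camera_info', 'get_obs', 'grip_point_offset', 'hand_in']
[[ 0.949 -0.001  0.315]
 [-0.315 -0.002  0.949]
 [-0.    -1.    -0.002]]
z yaw 71.62058589557347 q1 61.39449688695555 -10.225994426359888
[[344.25710259 129.79067257]
 [348.46644788 198.59375871]
 [340.08156116  61.54012139]]
0.0187
```

Call:
jog_arm --increments '[[[0, 0, 0, 0, -0.02, 0.03, 0], [0, 0, 4, 0.01, -0.06, 0.06, 0.5], [0, 0, 7, 0.03, -0.105, 0.08, 1], [0, 0, 10, 0.05, -0.15, 0.09, 1], [0, 0, 13, 0.07, -0.195, 0.1, 1], [0, 0, 16, 0.09, -0.24, 0.1, 1], [0, 0, 19, 0.11, -0.285, 0.1, 1], [0, 0, 22, 0.135, -0.325, 0.1, 1]]]'

```text
time: 0.9
position: [0.3311, 0.2656, 0.3216]
tool_rot: [0.707, 0.023, -0.024, -0.706]
ft_force: [0.5, -0.1, 0.4]
grip_width: 0.0311
```

Call:
jog_arm --increments '[[[0, 0, 0, 0.02, -0.045, 0, 1], [0, 0, 0, 0.045, -0.09, 0, 1], [0, 0, 0, 0.07, -0.13, 0, 1], [0, 0, 0, 0.095, -0.175, 0, 1], [0, 0, 0, 0.12, -0.22, 0, 1], [0, 0, 0, 0.145, -0.26, 0, 1], [0, 0, 0, 0.17, -0.3, 0, 1], [0, 0, 0, 0.19, -0.34, 0, 1]]]'

```text
time: 1.7
position: [0.5219, -0.0765, 0.3212]
tool_rot: [0.707, 0.023, -0.024, -0.706]
ft_force: [0.3, 0.3, 0.3]
grip_width: 0.0003
```

Call:
jog_arm --increments '[[[0, 0, 0, 0, -0.012, -0.04, 1], [0, 0, 0, 0, -0.012, -0.08, 1], [0, 0, 0, 0, -0.012, -0.12, 1], [0, 0, 0, 0.006, -0.012, -0.153, 1], [0, 0, 0, 0.006, -0.012, -0.153, 1]]]'

```text
time: 2.2
position: [0.5248, -0.0874, 0.1638]
tool_rot: [-0.706, -0.019, 0.027, 0.708]
ft_force: [0.4, 1.0, -0.2]
grip_width: 0.0008
```

```bash
python3 - <<'E'
from h import *
import cv2
o=get_obs();print(o['position'],o['ft_force'],o['moment'])
a=camera('top')[120:200,220:310,::-1];b=camera('side')[155:255,245:355,::-1]
cv2.imwrite("pics/t1.png",np.hstack([cv2.resize(a,(450,400),interpolation=2),cv2.resize(b,(350,400),interpolation=2)]))
E
```

```text
[ 0.52481042 -0.08743817  0.16379191] [ 0.35914546  0.98363188 -0.21950495] [0.04396409 0.02092009 0.02068003]
```

View pics/t1.png

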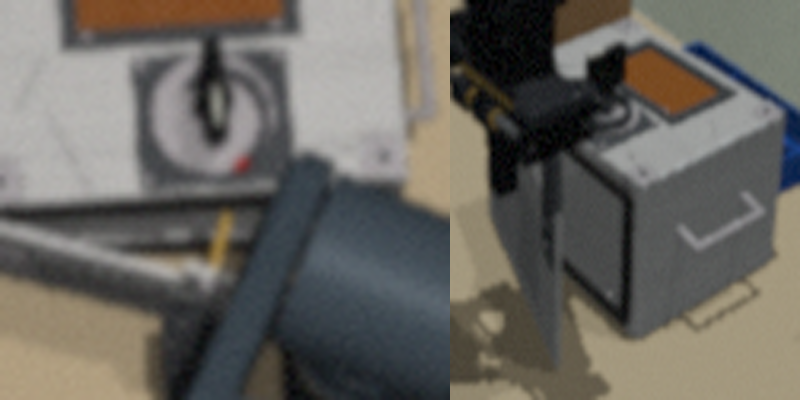

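Call:
jog_arm --increments '[[[0, 0, 0, 0.005, -0.001, 0.004, 1], [0, 0, 0, 0.01, -0.002, 0.004, 1], [0, 0, 0, 0.015, -0.003, 0.004, 1], [0, 0, 0, 0.02, -0.005, 0.004, 1], [0, 0, 0, 0.025, -0.006, 0.004, 1], [0, 0, 0, 0.03, -0.008, 0.004, 1], [0, 0, 0, 0.035, -0.009, 0.004, 1], [0, 0, 0, 0.04, -0.01, 0.004, 1]]]'

```text
time: 3.1
position: [0.5678, -0.0987, 0.1719]
tool_rot: [0.707, 0.022, -0.024, -0.706]
ft_force: [-1.0, -0.9, 0.1]
grip_width: 0.0005
```

Call:
jog_arm --increments '[[[0, 0, 0, 0.005, -0.001, 0, 1], [0, 0, 0, 0.01, -0.002, 0, 1], [0, 0, 0, 0.015, -0.003, 0, 1], [0, 0, 0, 0.02, -0.005, 0, 1], [0, 0, 0, 0.025, -0.006, 0, 1], [0, 0, 0, 0.03, -0.007, 0, 1], [0, 0, 0, 0.035, -0.008, 0, 1], [0, 0, 0, 0.04, -0.009, 0, 1]]]'

```text
time: 3.9
position: [0.6082, -0.1077, 0.1719]
tool_rot: [0.707, 0.022, -0.024, -0.706]
ft_force: [-1.7, 0.6, -0.3]
grip_width: 0.0003
```

```bash
python3 - <<'E'
from h import *
import cv2
o=get_obs();print(o['position'],o['ft_force'],o['moment'])
a=camera('top')[120:200,220:310,::-1];b=camera('side')[155:255,245:355,::-1]
cv2.imwrite("pics/t2.png",np.hstack([cv2.resize(a,(450,400),interpolation=2),cv2.resize(b,(350,400),interpolation=2)]))
E
```

```text
[ 0.60822802 -0.10765377  0.17187351] [-1.66134468  0.61504632 -0.25010936] [ 0.13804626  0.14319377 -0.06370589]
```

View pics/t2.png

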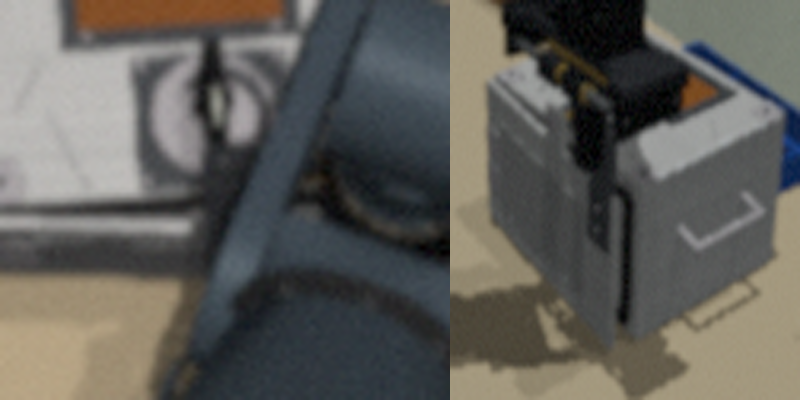

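Call:
jog_arm --increments '[[[0, 0, 0, 0.003, 0, 0, 1], [0, 0, 0, 0.006, 0, 0, 1], [0, 0, 0, 0.009, 0, 0, 1], [0, 0, 0, 0.011, 0, 0, 1], [0, 0, 0, 0.013, 0, 0, 1], [0, 0, 0, 0.013, 0, 0, 1]]]'

```text
time: 4.6
position: [0.6227, -0.1083, 0.1722]
tool_rot: [0.708, 0.023, -0.023, -0.706]
ft_force: [1.6, -0.8, 0.6]
grip_width: 0.0003
```

```bash
python3 - <<'E'
from h import *
import cv2
o=get_obs();print(o['position'],o['ft_force'],o['moment'])
a=camera('top')[120:200,220:310,::-1];b=camera('side')[155:255,245:355,::-1]
cv2.imwrite("pics/t3.png",np.hstack([cv2.resize(a,(450,400),interpolation=2),cv2.resize(b,(350,400),interpolation=2)]))
E
```

```text
[ 0.62273761 -0.10825366  0.1721571 ] [ 1.57088706 -0.81544045  0.64574047] [ 0.03849888  0.00630431 -0.04861997]
```

View pics/t3.png

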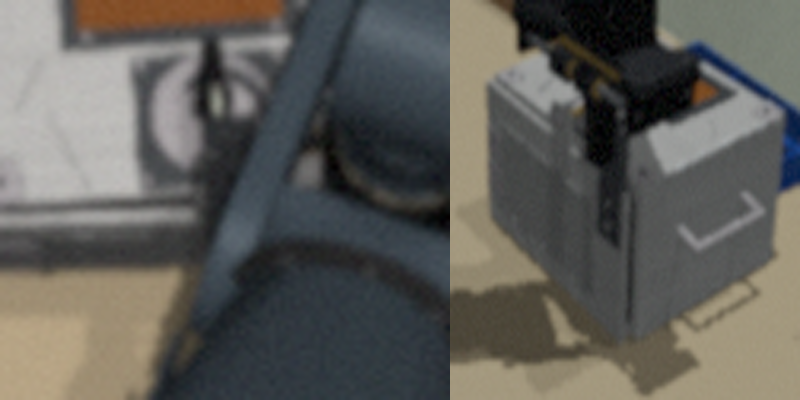

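Call:
jog_arm --increments '[[[0, 0, 0, -0.02, 0, 0, 1], [0, 0, 0, -0.04, 0, 0.02, 0.5], [0, 0, 0, -0.06, 0, 0.06, -0.2], [0, 0, 0, -0.08, 0, 0.1, -0.2], [0, 0, 0, -0.11, 0.03, 0.11, -0.2], [0, 0, 0, -0.14, 0.06, 0.11, -0.2], [0, 0, 0, -0.17, 0.09, 0.11, -0.2]]]'

```text
time: 5.4
position: [0.4517, -0.0174, 0.2831]
tool_rot: [0.708, 0.024, -0.022, -0.706]
ft_force: [0.6, -0.2, 0.7]
grip_width: 0.0405
```

```bash
python3 - <<'E'
from h import *
import cv2
o=get_obs();print(o['position'],o['ft_force'],o['moment'])
a=camera('top')[120:200,220:310,::-1];b=camera('side')[155:255,245:355,::-1]
cv2.imwrite("pics/t4.png",cv2.resize(a,(720,600),interpolation=2));cv2.imwrite("pics/s4.png",cv2.resize(b,(660,600),interpolation=2))
E
```

```text
[ 0.45167451 -0.01744896  0.28310305] [ 0.6125041  -0.19621058  0.70195923] [ 0.02527762  0.04344936 -0.02913023]
```

View pics/t4.png

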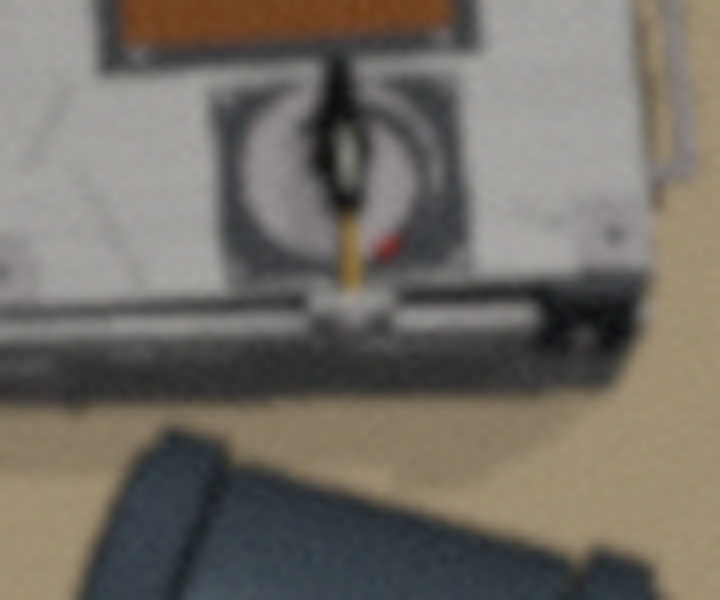

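View pics/s4.png

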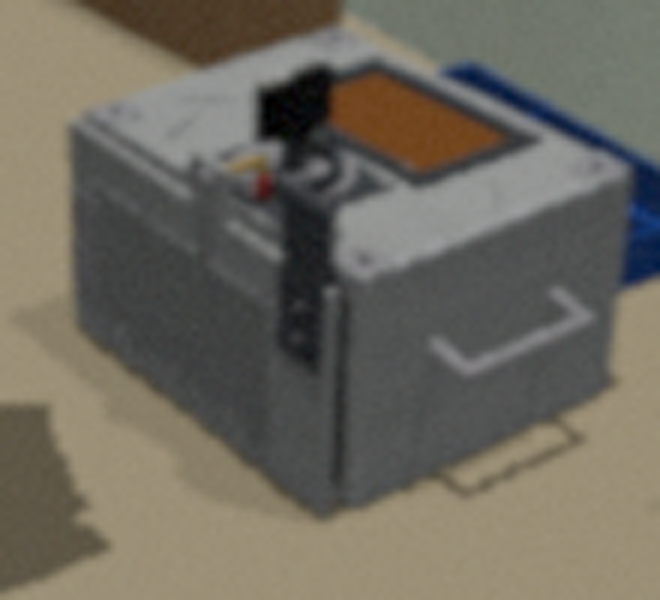

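```bash
python3 - <<'E'
from h import *
bt=[.7452,.0001,.0675]
for a in (0,.02,.04,.06,.08):
    P=proj('top',B2W(lid2box([[-.003,-.225,.195],[.002,-.225,.195],[0,-.19,.147],[-.006,-.19,.147],[-.006,-.243,.007],[-.006,-.1,.147],[0,-.1,.147]],a),bt))
    print(a,((P-[220,120]+.5)*[8,7.5]).round(0).tolist())
    P=proj('side',B2W(lid2box([[-.003,-.248,.147],[-.006,-.248,.007],[0,-.248,.08]],a),bt))
    print('  side',((P-[245,155]+.5)*6).round(0).tolist())
E
```

```text
0 [[597.0, 269.0], [596.0, 256.0], [487.0, 296.0], [488.0, 311.0], [597.0, 380.0], [238.0, 323.0], [237.0, 308.0]]
  side [[349.0, 287.0], [335.0, 510.0], [348.0, 394.0]]
0.02 [[597.0, 281.0], [597.0, 268.0], [487.0, 306.0], [488.0, 321.0], [597.0, 391.0], [238.0, 328.0], [237.0, 313.0]]
  side [[341.0, 290.0], [327.0, 513.0], [341.0, 397.0]]
0.04 [[598.0, 293.0], [597.0, 279.0], [487.0, 315.0], [488.0, 331.0], [598.0, 402.0], [238.0, 333.0], [237.0, 318.0]]
  side [[333.0, 293.0], [320.0, 516.0], [334.0, 400.0]]
0.06 [[598.0, 305.0], [598.0, 291.0], [488.0, 325.0], [488.0, 340.0], [598.0, 413.0], [237.0, 338.0], [237.0, 323.0]]
  side [[326.0, 296.0], [313.0, 519.0], [326.0, 403.0]]
0.08 [[598.0, 316.0], [598.0, 303.0], [488.0, 335.0], [487.0, 350.0], [597.0, 424.0], [237.0, 344.0], [237.0, 328.0]]
  side [[318.0, 298.0], [305.0, 522.0], [318.0, 406.0]]
```

Call:
jog_arm --increments '[[[0, 0, 0, 0.04, -0.03, 0, 1], [0, 0, 0, 0.08, -0.06, 0, 1], [0, 0, 0, 0.11, -0.09, -0.03, 1], [0, 0, 0, 0.13, -0.09, -0.07, 1], [0, 0, 0, 0.15, -0.09, -0.111, 1], [0, 0, 0, 0.163, -0.09, -0.111, 1], [0, 0, 0, 0.168, -0.09, -0.111, 1], [0, 0, 0, 0.171, -0.09, -0.111, 1]]]'

```text
time: 6.3
position: [0.6194, -0.105, 0.1715]
tool_rot: [0.707, 0.023, -0.025, -0.707]
ft_force: [-0.1, -0.6, 0.2]
grip_width: 0.0014
```

Call:
jog_arm --increments '[[[0, 0, 0, 0.002, 0, 0, 1], [0, 0, 0, 0.003, 0, 0, 1], [0, 0, 0, 0.004, 0, 0, 1], [0, 0, 0, 0.005, 0, 0, 1], [0, 0, 0, 0.005, 0, 0, 1]]]'

```text
time: 6.8
position: [0.6244, -0.105, 0.1719]
tool_rot: [0.707, 0.023, -0.025, -0.706]
ft_force: [0.2, 0.3, 0.1]
grip_width: 0.0002
```

Call:
jog_arm --increments '[[[0, 0, 0, 0.001, 0, 0, 1], [0, 0, 0, 0.002, 0, 0, 1], [0, 0, 0, 0.003, 0, 0, 1], [0, 0, 0, 0.004, 0, 0, 1], [0, 0, 0, 0.004, 0, 0, 1]]]'

```text
time: 7.3
position: [0.6282, -0.1049, 0.1719]
tool_rot: [0.707, 0.023, -0.025, -0.707]
ft_force: [-1.1, -1.2, 2.0]
grip_width: 0.0005
```

Call:
jog_arm --increments '[[[0, 0, 0, 0.001, 0, 0, 1], [0, 0, 0, 0.002, 0, 0, 1], [0, 0, 0, 0.002, 0, 0, 1]]]'

```text
time: 7.6
position: [0.6299, -0.1048, 0.1718]
tool_rot: [0.707, 0.023, -0.026, -0.707]
ft_force: [-3.1, -1.2, 1.5]
grip_width: 0.0007
```

Call:
jog_arm --increments '[[[0, 0, 0, -0.02, 0, 0, 1], [0, 0, 0, -0.04, 0, 0.02, 0.5], [0, 0, 0, -0.06, 0, 0.06, -0.2], [0, 0, 0, -0.08, 0, 0.1, -0.2], [0, 0, 0, -0.11, 0.03, 0.11, -0.2], [0, 0, 0, -0.14, 0.06, 0.11, -0.2]]]'

```text
time: 8.2
position: [0.4919, -0.0455, 0.2845]
tool_rot: [0.708, 0.025, -0.022, -0.706]
ft_force: [0.1, 0.4, -1.0]
grip_width: 0.0331
```

```bash
python3 - <<'E'
from h import *
import cv2
o=get_obs();print(o['position'],o['q'])
a=camera('top')[120:200,220:310,::-1];b=camera('side')[155:255,245:355,::-1]
cv2.imwrite("pics/t5.png",cv2.resize(a,(720,600),interpolation=2));cv2.imwrite("pics/s5.png",cv2.resize(b,(660,600),interpolation=2))
E
```

```text
[ 0.49193702 -0.04546085  0.28453453] [-3.18260490e-01  2.71951210e-01  1.67681708e+00 -8.59279371e-04
  1.18768613e+00 -1.95525112e+00]
```

View pics/t5.png

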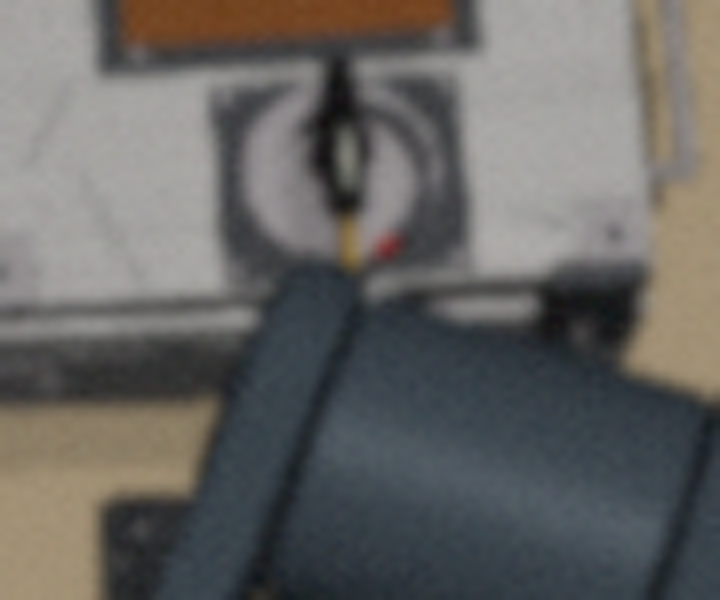

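View pics/s5.png

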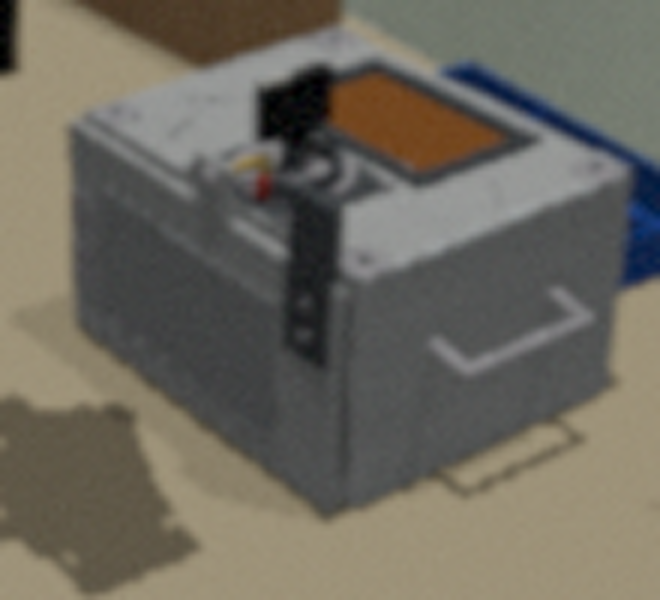

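Call:
jog_arm --increments '[[[0, 0, 0, 0.045, 0.007, 0.01, -0.3], [0, 0, 0, 0.09, 0.014, 0.01, -0.3], [0, 0, 0, 0.135, 0.02, 0.01, -0.3], [0, 0, 0, 0.175, 0.025, 0, -0.3], [0, 0, 0, 0.198, 0.027, -0.01, -0.3], [0, 0, 0, 0.198, 0.027, -0.04, -0.3], [0, 0, 0, 0.198, 0.027, -0.05, -0.3]]]'

```text
time: 9.0
position: [0.6837, -0.0142, 0.2282]
tool_rot: [-0.705, -0.022, 0.029, 0.708]
ft_force: [-0.5, -0.2, -0.3]
grip_width: 0.0567
```

```bash
python3 - <<'E'
from h import *
import cv2
o=get_obs();print(o['position'],o['q'],o['ft_force'],o['moment'])
b=camera('side')[135:235,245:355,::-1]
cv2.imwrite("pics/s6.png",cv2.resize(b,(660,600),interpolation=2))
E
```

```text
[ 0.68369356 -0.01416229  0.22821825] [-1.84219882e-01  6.08822363e-01  1.25648493e+00  1.07795055e-03
  1.28700376e+00 -1.82639264e+00] [-0.47562374 -0.15245864 -0.3129996 ] [ 0.04144963  0.03408253 -0.01816762]
```

View pics/s6.png

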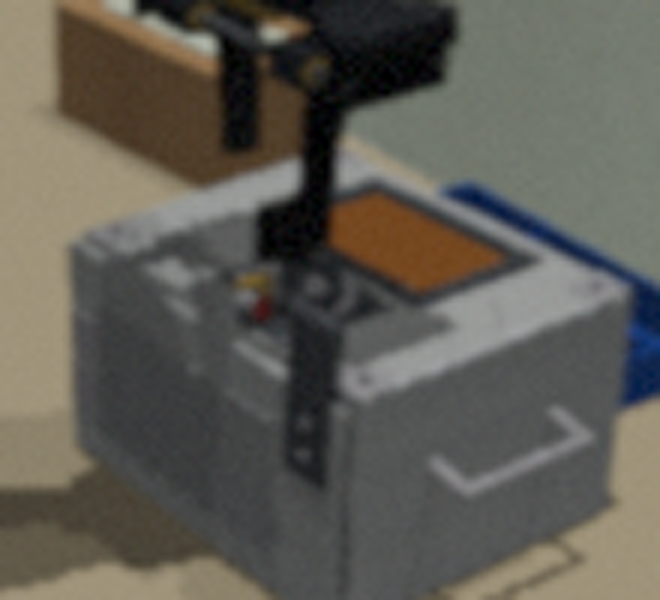

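Call:
jog_arm --increments '[[[0, 0, 0, 0.006, -0.004, 0, -0.3], [0, 0, 0, 0.006, -0.004, 0, -0.3]]]'

```text
time: 9.25
position: [0.6896, -0.0191, 0.2281]
tool_rot: [-0.706, -0.021, 0.028, 0.708]
ft_force: [0.3, 0.2, -0.2]
grip_width: 0.0565
```

Call:
jog_arm --increments '[[[0, 0, 0, 0.001, 0.0005, -0.02, -0.3], [0, 0, 0, 0.001, 0.0005, -0.035, -0.3], [0, 0, 0, 0.001, 0.0005, -0.048, -0.3], [0, 0, 0, 0.001, 0.0005, -0.048, -0.3]]]'

```text
time: 9.65
position: [0.689, -0.0184, 0.178]
tool_rot: [-0.705, -0.019, 0.03, 0.708]
ft_force: [-0.1, -0.3, -0.2]
grip_width: 0.0569
```

Call:
jog_arm --increments '[[[0, 0, 0, 0, 0, 0, 0.2], [0, 0, 0, 0, 0, 0, 0.6], [0, 0, 0, 0, 0, 0, 1], [0, 0, 0, 0, 0, 0, 1], [0, 0, 0, 0, 0, 0, 1], [0, 0, 0, 0, 0, 0, 1]]]' --squeeze 10

```text
time: 10.25
position: [0.6892, -0.0184, 0.1783]
tool_rot: [-0.705, -0.02, 0.03, 0.708]
ft_force: [0.4, -0.3, -0.3]
grip_width: 0.0161
```

```bash
cat > st.py <<'E'
from h import *
o=get_obs();q=o['q'];print(o['time'],o['position'].round(4),'yaw',round(np.degrees(q[0]-q[5]),2),'F',o['ft_force'].round(2),'M',o['moment'].round(3),o['grip_width'].round(4))
E
python3 st.py
```

```text
Traceback (most recent call last):
  File "st.py", line 2, in <module>
    o=get_obs();q=o['q'];print(o['time'],o['position'].round(4),'yaw',round(np.degrees(q[0]-q[5]),2),'F',o['ft_force'].round(2),'M',o['moment'].round(3),o['grip_width'].round(4))
                                                                                                                                                         ^^^^^^^^^^^^^^^^^^^^^
AttributeError: 'float' object has no attribute 'round'
```

Call:
jog_arm --increments '[[[0, 0, 0, 0, 0, 0, 1], [0, 0, 0, 0, 0, 0, 1], [0, 0, 0, 0, 0, 0, 1]]]' --squeeze 15

```text
time: 10.55
position: [0.6892, -0.0189, 0.1783]
tool_rot: [-0.706, -0.02, 0.03, 0.708]
ft_force: [0.8, -1.8, -0.2]
grip_width: 0.0117
```

```bash
sed -i "s/o\['grip_width'\].round(4)/round(float(o['grip_width']),4)/" st.py
python3 st.py
```

```text
10.55 [ 0.6892 -0.0189  0.1783] yaw 94.01 F [ 0.78 -1.78 -0.16] M [-0.349  0.04   0.019] 0.0117
```

Call:
jog_arm --increments '[[[0, 0, 0, 0, 0, 0, 1], [0, 0, -4, 0, 0, 0, 1], [0, 0, -9, 0, 0, 0, 1], [0, 0, -14, 0, 0, 0, 1], [0, 0, -19, 0, 0, 0, 1], [0, 0, -24, 0, 0, 0, 1], [0, 0, -28, 0, 0, 0, 1], [0, 0, -30, 0, 0, 0, 1]]]' --squeeze 40

```text
time: 11.35
position: [0.6894, -0.0176, 0.1783]
tool_rot: [-0.686, 0.164, -0.155, 0.692]
ft_force: [1.2, 1.7, -0.4]
grip_width: 0.0121
```

```bash
python3 st.py;python3 - <<'E'
from h import *
import cv2
a=camera('top')[120:200,220:310,::-1];b=camera('side')[155:255,245:355,::-1]
cv2.imwrite("pics/t7.png",np.hstack([cv2.resize(a,(450,400),interpolation=2),cv2.resize(b,(350,400),interpolation=2)]))
E
```

```text
11.35 [ 0.6894 -0.0176  0.1783] yaw 64.12 F [ 1.21  1.74 -0.42] M [ 0.135 -0.085  0.049] 0.0121
```

View pics/t7.png

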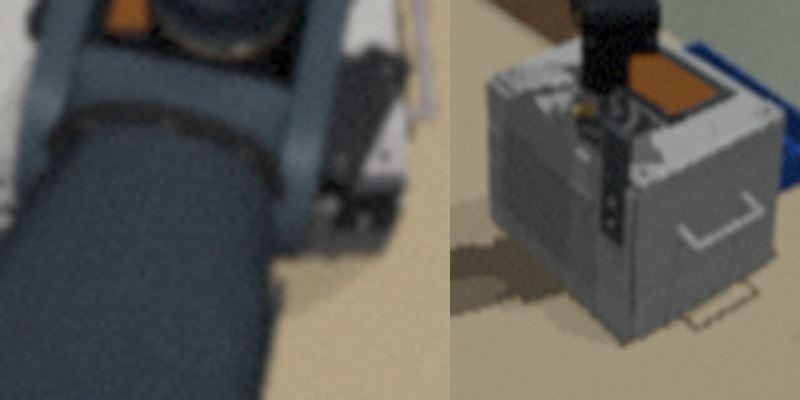

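Call:
jog_arm --increments '[[[0, 0, -5, 0, 0, 0, 1], [0, 0, -10, 0, 0, 0, 1], [0, 0, -15, 0, 0, 0, 1], [0, 0, -20, 0, 0, 0, 1], [0, 0, -25, 0, 0, 0, 1], [0, 0, -30, 0, 0, 0, 1], [0, 0, -35, 0, 0, 0, 1], [0, 0, -40, 0, 0, 0, 1]]]'

```text
time: 12.25
position: [0.6908, -0.0163, 0.1783]
tool_rot: [-0.587, 0.388, -0.383, 0.598]
ft_force: [3.7, 3.2, -2.4]
grip_width: 0.0116
```

```bash
python3 st.py
```

```text
12.25 [ 0.6908 -0.0163  0.1783] yaw 24.3 F [ 3.73  3.17 -2.45] M [ 0.3   -0.457  0.105] 0.0116
```

Call:
jog_arm --increments '[[[0, 0, -5, 0, 0, 0, 1], [0, 0, -10, 0, 0, 0, 1], [0, 0, -15, 0, 0, 0, 1], [0, 0, -20, 0, 0, 0, 1], [0, 0, -25, 0, 0, 0, 1], [0, 0, -30, 0, 0, 0, 1], [0, 0, -35, 0, 0, 0, 1], [0, 0, -40, 0, 0, 0, 1]]]'

```text
time: 13.05
position: [0.6927, -0.0161, 0.1783]
tool_rot: [0.416, -0.565, 0.566, -0.432]
ft_force: [5.6, -0.1, -3.2]
grip_width: 0.0115
```

```bash
python3 st.py
```

```text
13.05 [ 0.6927 -0.0161  0.1783] yaw -15.91 F [ 5.64 -0.06 -3.25] M [-0.005 -0.384  0.035] 0.0115
```

Call:
jog_arm --increments '[[[0, 0, -4, 0.0005, 0, 0, 1], [0, 0, -8, 0.001, 0, 0, 1], [0, 0, -12, 0.001, 0, 0, 1], [0, 0, -15, 0.001, 0, 0, 1], [0, 0, -18, 0.001, 0, 0, 1], [0, 0, -20, 0.001, 0, 0, 1]]]'

```text
time: 13.65
position: [0.6936, -0.0165, 0.1783]
tool_rot: [0.312, -0.629, 0.633, -0.326]
ft_force: [0.3, -1.7, -0.0]
grip_width: 0.0116
```

```bash
python3 st.py
```

```text
13.65 [ 0.6936 -0.0165  0.1783] yaw -36.11 F [ 0.3  -1.73 -0.03] M [-0.146  0.337  0.139] 0.0116
```

Call:
jog_arm --increments '[[[0, 0, -2, 0, 0, 0, 1], [0, 0, -4, 0, 0, 0, 1]]]'

```text
time: 13.85
position: [0.6938, -0.0167, 0.1783]
tool_rot: [0.289, -0.64, 0.644, -0.304]
ft_force: [1.4, -0.5, -0.3]
grip_width: 0.012
```

```bash
python3 st.py
```

```text
13.85 [ 0.6938 -0.0167  0.1783] yaw -40.18 F [ 1.37 -0.47 -0.35] M [0.019 0.246 0.105] 0.012
```

Call:
jog_arm --increments '[[[0, 0, -1, 0, 0, 0, 1], [0, 0, -2, 0, 0, 0, 1], [0, 0, -3, 0, 0, 0, 1]]]'

```text
time: 14.15
position: [0.6939, -0.0168, 0.1783]
tool_rot: [0.272, -0.647, 0.651, -0.287]
ft_force: [1.0, -1.6, -0.4]
grip_width: 0.0117
```

```bash
python3 st.py
```

```text
14.15 [ 0.6939 -0.0168  0.1783] yaw -43.25 F [ 0.96 -1.6  -0.41] M [0.06  0.227 0.096] 0.0117
```

Call:
jog_arm --increments '[[[0, 0, -1, 0, 0, 0, 1], [0, 0, -2, 0, 0, 0, 1], [0, 0, -3, 0, 0, 0, 1]]]'

```text
time: 14.45
position: [0.694, -0.0169, 0.1783]
tool_rot: [0.255, -0.654, 0.659, -0.269]
ft_force: [1.6, -1.5, -1.7]
grip_width: 0.0116
```

```bash
python3 st.py
```

```text
14.45 [ 0.694  -0.0169  0.1783] yaw -46.36 F [ 1.59 -1.49 -1.73] M [-0.012  0.155  0.102] 0.0116
```

Call:
jog_arm --increments '[[[0, 0, -1, 0, 0, 0, 1], [0, 0, -2, 0, 0, 0, 1], [0, 0, -3, 0, 0, 0, 1]]]'

```text
time: 14.75
position: [0.6941, -0.017, 0.1783]
tool_rot: [0.237, -0.661, 0.666, -0.252]
ft_force: [0.4, -1.6, -1.5]
grip_width: 0.012
```

```bash
python3 st.py
```

```text
14.75 [ 0.6941 -0.017   0.1783] yaw -49.47 F [ 0.43 -1.63 -1.48] M [0.016 0.157 0.147] 0.012
```

Call:
jog_arm --increments '[[[0, 0, -1, 0, 0, 0, 1], [0, 0, -2, 0, 0, 0, 1], [0, 0, -3, 0, 0, 0, 1]]]'

```text
time: 15.05
position: [0.6942, -0.0171, 0.1783]
tool_rot: [0.219, -0.667, 0.673, -0.234]
ft_force: [1.6, -2.5, -2.0]
grip_width: 0.0118
```

```bash
python3 st.py
```

```text
15.05 [ 0.6942 -0.0171  0.1783] yaw -52.58 F [ 1.62 -2.53 -2.04] M [0.024 0.214 0.122] 0.0118
```

Call:
jog_arm --increments '[[[0, 0, -1, 0, 0, 0, 1], [0, 0, -2, 0, 0, 0, 1], [0, 0, -3, 0, 0, 0, 1]]]'

```text
time: 15.35
position: [0.6942, -0.0173, 0.1783]
tool_rot: [0.201, -0.673, 0.679, -0.215]
ft_force: [1.7, -2.2, -1.2]
grip_width: 0.0116
```

```bash
python3 st.py
```

```text
15.35 [ 0.6942 -0.0173  0.1783] yaw -55.7 F [ 1.71 -2.15 -1.18] M [-0.01   0.121  0.118] 0.0116
```

Call:
jog_arm --increments '[[[0, 0, -1, 0, 0, 0, 1], [0, 0, -2, 0, 0, 0, 1], [0, 0, -3, 0, 0, 0, 1]]]'

```text
time: 15.65
position: [0.6943, -0.0174, 0.1783]
tool_rot: [0.183, -0.678, 0.685, -0.197]
ft_force: [2.0, -2.5, -1.3]
grip_width: 0.0117
```

```bash
python3 st.py
```

```text
15.65 [ 0.6943 -0.0174  0.1783] yaw -58.82 F [ 1.99 -2.55 -1.3 ] M [0.039 0.107 0.06 ] 0.0117
```

Call:
jog_arm --increments '[[[0, 0, -1, 0, 0, 0, 1], [0, 0, -2, 0, 0, 0, 1], [0, 0, -3, 0, 0, 0, 1]]]'

```text
time: 15.95
position: [0.6944, -0.0175, 0.1783]
tool_rot: [0.165, -0.682, 0.69, -0.179]
ft_force: [0.9, -3.0, -0.7]
grip_width: 0.0118
```

```bash
python3 st.py
```

```text
15.95 [ 0.6944 -0.0175  0.1783] yaw -61.94 F [ 0.9  -2.99 -0.72] M [0.042 0.105 0.131] 0.0118
```

Call:
jog_arm --increments '[[[0, 0, -1, 0, 0, 0, 1], [0, 0, -2, 0, 0, 0, 1], [0, 0, -3, 0, 0, 0, 1]]]'

```text
time: 16.25
position: [0.6945, -0.0176, 0.1783]
tool_rot: [0.146, -0.686, 0.694, -0.16]
ft_force: [1.7, -2.9, -0.6]
grip_width: 0.0118
```

```bash
python3 st.py
```

```text
16.25 [ 0.6945 -0.0176  0.1783] yaw -65.05 F [ 1.69 -2.91 -0.63] M [-0.056  0.075  0.149] 0.0118
```

Call:
jog_arm --increments '[[[0, 0, -1, 0, 0, 0, 1], [0, 0, -2, 0, 0, 0, 1], [0, 0, -3, 0, 0, 0, 1]]]'

```text
time: 16.55
position: [0.6945, -0.0178, 0.1783]
tool_rot: [0.128, -0.69, 0.698, -0.141]
ft_force: [1.9, -2.7, -1.6]
grip_width: 0.0117
```

```bash
python3 st.py
```

```text
16.55 [ 0.6945 -0.0178  0.1783] yaw -68.17 F [ 1.85 -2.65 -1.58] M [-0.111 -0.007  0.169] 0.0117
```

Call:
jog_arm --increments '[[[0, 0, -1, 0, 0, 0, 1], [0, 0, -2, 0, 0, 0, 1]]]'

```text
time: 16.75
position: [0.6945, -0.0179, 0.1783]
tool_rot: [0.115, -0.692, 0.701, -0.129]
ft_force: [2.4, -3.0, -1.0]
grip_width: 0.0116
```

```bash
python3 st.py
```

```text
16.75 [ 0.6945 -0.0179  0.1783] yaw -70.28 F [ 2.44 -3.03 -0.95] M [-0.011  0.033  0.18 ] 0.0116
```

Call:
jog_arm --increments '[[[0, 0, -1, 0, 0, 0, 1], [0, 0, -2, 0, 0, 0, 1]]]'

```text
time: 16.95
position: [0.6946, -0.018, 0.1783]
tool_rot: [0.102, -0.694, 0.703, -0.116]
ft_force: [2.4, -4.5, -1.0]
grip_width: 0.0119
```

```bash
python3 st.py
```

```text
16.95 [ 0.6946 -0.018   0.1783] yaw -72.39 F [ 2.38 -4.5  -0.98] M [-0.066  0.038  0.115] 0.0119
```

Call:
jog_arm --increments '[[[0, 0, -1, 0, 0, 0, 1], [0, 0, -2, 0, 0, 0, 1]]]'

```text
time: 17.15
position: [0.6946, -0.0181, 0.1783]
tool_rot: [0.09, -0.696, 0.705, -0.103]
ft_force: [1.3, -3.3, -0.3]
grip_width: 0.0116
```

```bash
python3 st.py
```

```text
17.15 [ 0.6946 -0.0181  0.1783] yaw -74.49 F [ 1.32 -3.28 -0.33] M [-0.149 -0.008  0.185] 0.0116
```

Call:
jog_arm --increments '[[[0, 0, -1, 0, 0, 0, 1], [0, 0, -2, 0, 0, 0, 1]]]'

```text
time: 17.35
position: [0.6946, -0.0182, 0.1783]
tool_rot: [0.077, -0.697, 0.707, -0.09]
ft_force: [1.6, -3.2, -1.8]
grip_width: 0.0116
```

```bash
python3 st.py
```

```text
17.35 [ 0.6946 -0.0182  0.1783] yaw -76.59 F [ 1.63 -3.21 -1.83] M [-0.179  0.004  0.243] 0.0116
```

Call:
jog_arm --increments '[[[0, 0, -0.5, 0, 0, 0, 1], [0, 0, -1, 0, 0, 0, 1]]]'

```text
time: 17.55
position: [0.6946, -0.0183, 0.1783]
tool_rot: [0.071, -0.698, 0.708, -0.084]
ft_force: [2.2, -2.8, -2.0]
grip_width: 0.0118
```

```bash
python3 st.py
```

```text
17.55 [ 0.6946 -0.0183  0.1783] yaw -77.63 F [ 2.24 -2.76 -1.99] M [-0.152  0.01   0.31 ] 0.0118
```

Call:
jog_arm --increments '[[[0, 0, -0.4, 0, 0, 0, 1], [0, 0, -0.8, 0, 0, 0, 1]]]'

```text
time: 17.75
position: [0.6946, -0.0183, 0.1783]
tool_rot: [0.066, -0.698, 0.709, -0.079]
ft_force: [1.2, -3.4, -1.0]
grip_width: 0.0114
```

```bash
python3 st.py
```

```text
17.75 [ 0.6946 -0.0183  0.1783] yaw -78.46 F [ 1.24 -3.42 -1.02] M [-0.097  0.01   0.294] 0.0114
```

Call:
jog_arm --increments '[[[0, 0, -0.3, 0, 0, 0, 1], [0, 0, -0.7, 0, 0, 0, 1]]]'

```text
time: 17.95
position: [0.6946, -0.0184, 0.1783]
tool_rot: [0.061, -0.698, 0.709, -0.075]
ft_force: [1.3, -3.0, -1.2]
grip_width: 0.0119
```

```bash
python3 st.py
```

```text
17.95 [ 0.6946 -0.0184  0.1783] yaw -79.2 F [ 1.3  -2.99 -1.24] M [-0.109 -0.037  0.402] 0.0119
```

Call:
jog_arm --increments '[[[0, 0, -0.3, 0, 0, 0, 1], [0, 0, -0.3, 0, 0, 0, 1]]]'

```text
time: 18.15
position: [0.6946, -0.0184, 0.1782]
tool_rot: [0.06, -0.699, 0.709, -0.073]
ft_force: [2.1, -2.8, -1.8]
grip_width: 0.0118
```

```bash
python3 st.py
```

```text
18.15 [ 0.6946 -0.0184  0.1782] yaw -79.51 F [ 2.13 -2.8  -1.78] M [-0.173 -0.041  0.321] 0.0118
```

Call:
jog_arm --increments '[[[0, 0, -0.3, 0, 0, 0, 1], [0, 0, -0.6, 0, 0, 0, 1]]]'

```text
time: 18.35
position: [0.6946, -0.0184, 0.1782]
tool_rot: [0.056, -0.699, 0.71, -0.069]
ft_force: [1.2, -3.3, -1.6]
grip_width: 0.012
```

```bash
python3 st.py
```

```text
18.35 [ 0.6946 -0.0184  0.1782] yaw -80.14 F [ 1.22 -3.31 -1.57] M [-0.086 -0.01   0.355] 0.012
```

```bash
python3 - <<'E'
from h import *
m=[]
for i in range(8):
    camera('side'); o=get_obs(); m.append(o['moment'][2])
print(np.round(m,3),np.mean(m),np.degrees(o['q'][0]-o['q'][5]))
E
```

```text
[0.359 0.353 0.319 0.394 0.305 0.289 0.302 0.262] 0.32295232892932924 -80.12497564999808
```

Call:
jog_arm --increments '[[[0, 0, -0.3, 0, 0, 0, 1], [0, 0, -0.6, 0, 0, 0, 1], [0, 0, -0.9, 0, 0, 0, 1]]]'

```text
time: 19.05
position: [0.6946, -0.0185, 0.1783]
tool_rot: [0.05, -0.699, 0.71, -0.063]
ft_force: [1.3, -3.5, -1.0]
grip_width: 0.0119
```

```bash
python3 - <<'E'
from h import *
m=[get_obs()['moment'][2]]
for i in range(5):
    camera('side'); o=get_obs(); m.append(o['moment'][2])
print(np.round(m,3),np.mean(m),np.degrees(o['q'][0]-o['q'][5]))
E
```

```text
[0.383 0.372 0.326 0.38  0.362 0.365] 0.36468853647852084 -81.03645364372183
```

Call:
jog_arm --increments '[[[0, 0, 0, 0, 0, 0, 0.4], [0, 0, 0, 0, 0, 0, 0.2], [0, 0, 0, 0, 0, 0, 0.1], [0, 0, 0, 0, 0, 0, 0.1], [0, 0, 0, 0, 0, 0, 0.1]]]'

```text
time: 19.8
position: [0.6944, -0.0181, 0.1783]
tool_rot: [0.051, -0.699, 0.71, -0.063]
ft_force: [0.4, -0.4, 0.2]
grip_width: 0.0378
```

```bash
python3 st.py
```

```text
19.8 [ 0.6944 -0.0181  0.1783] yaw -81.02 F [ 0.38 -0.36  0.22] M [-0.038  0.157  0.015] 0.0378
```

Call:
jog_arm --increments '[[[0, 0, 0, 0, 0, 0.03, 0.1], [0, 0, 0, 0, 0, 0.07, 0.1], [0, 0, 0, -0.02, 0, 0.11, 0.1], [0, 0, 0, -0.06, 0.02, 0.13, 0.1], [0, 0, 0, -0.1, 0.05, 0.13, 0.1], [0, 0, 0, -0.14, 0.08, 0.13, 0.1], [0, 0, 0, -0.18, 0.11, 0.13, 0.1], [0, 0, 0, -0.2, 0.15, 0.13, 0.1]]]'

```text
time: 20.6
position: [0.4906, 0.1324, 0.3085]
tool_rot: [0.051, -0.699, 0.71, -0.062]
ft_force: [0.4, 1.0, 0.3]
grip_width: 0.0389
```

Call:
jog_arm --increments '[[[0, 0, 0, -0.02, 0.04, 0, 0.1], [0, 0, 0, -0.04, 0.08, 0, 0.1], [0, 0, 0, -0.06, 0.12, 0, 0.1], [0, 0, 0, -0.06, 0.12, 0, 0.1]]]'

```text
time: 21.0
position: [0.4273, 0.2564, 0.3088]
tool_rot: [0.053, -0.7, 0.709, -0.064]
ft_force: [0.5, -1.4, 0.5]
grip_width: 0.0393
```

```bash
python3 - <<'E'
from h import *
import cv2
A=camera('top');B=camera('side')
a=A[120:200,220:310,::-1];b=B[155:255,245:355,::-1]
cv2.imwrite("pics/t8.png",cv2.resize(a,(720,600),interpolation=2));cv2.imwrite("pics/s8.png",cv2.resize(b,(660,600),interpolation=2))
cv2.imwrite("pics/A8.png",A[:,:,::-1])
E
```

```text
(no output)
```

View pics/t8.png

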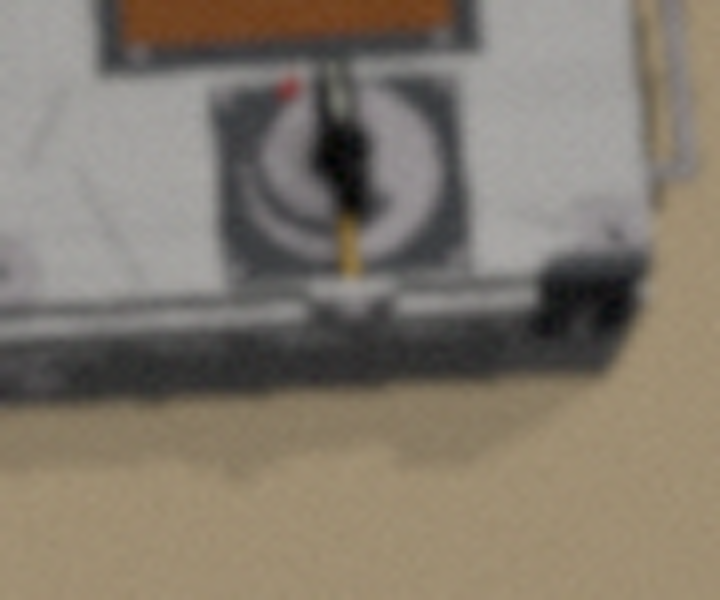

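View pics/s8.png

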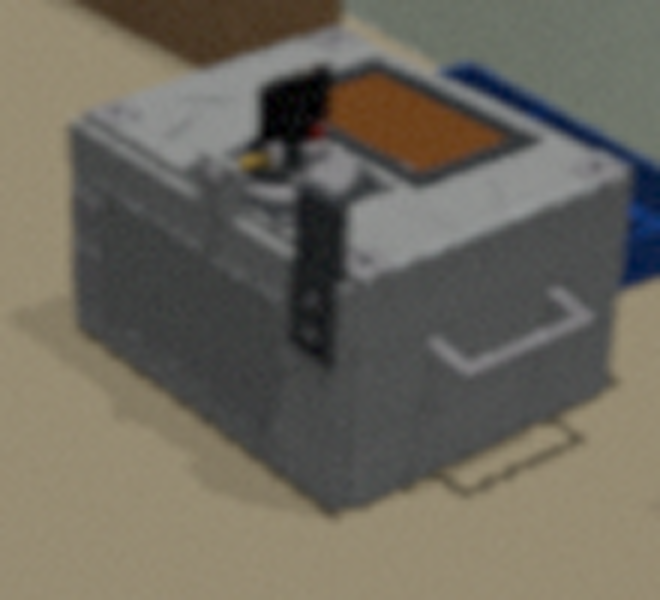

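View pics/A8.png

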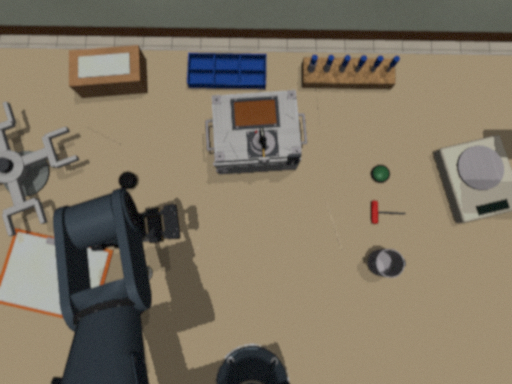

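```bash
python3 - <<'E'
from h import *
print(hand_in(), get_obs()['time'])
E
```

```text
the job is handed in; nothing more can be done
the job is handed in; nothing more can be done
```

I closed the lid, turned the disc until it went firm, let go, moved the arm clear and handed the job in at about 21 s of the allowed 72 s.

- **Lid:** I pushed it shut by its finger tab, with about 3 N read at the end. The first push left it at about 0.03 rad by the pictures. That was too close to the 0.05 limit, so I pushed again to about 0.015 rad.
- **Disc:** I pinched the wing and turned it clockwise about 175° (3.05 rad). The torque was about 0.1–0.18 N m while only the seal pushed back. It began to rise at around 2.97 rad.
- **Final torque:** I stopped at about 0.36–0.38 N m. That suggests a bolt pull of roughly 25 N, which I worked out from the torque rather than measured.
- **Last pictures:** The lid is flush (angle about 0), the bolt is in the disc and the wing's white line points to the back. The arm is clear of the box. The knob, magnifier, hex key and the right-hand bucket are where they were. The arm hid the other bench bucket and the grease jar, but it stayed well above them. I did not check the bucket inside the box.

**What did not agree:** Single torque readings scattered by about ±0.04 N m, so I averaged several at the end. The torque also rose only about 0.05 N m per degree of hand turn, against the roughly 0.09 expected. I put this down to give in the grip, but did not confirm it. The highest single reading was 0.40 N m, below the 0.75 limit.

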